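# Sort the bag clips into their rows and lock them down

### The arm

A 7-joint arm with a two-finger parallel gripper is mounted at the origin on the work surface. World frame = base frame: x ahead of the robot, y to its left, z up, the work surface at z = 0. Lengths are in mm, angles in rad, forces in N, time in s.
With the tool pointing down it reaches from about 400 to 875 mm from the base axis. Payload 4.4 kg.
Tool frame: the origin (TCP) lies midway between the tips of the shut fingers; the grasp point (between the pads) lies 19 mm behind it; z points along the fingers, y is the line along which they close (so a half turn about z gives the same grasp; the last joint's range is limited). The gripper opens to 85 mm and grips with 20 to 120 N. Pads are 22 mm wide; open, the fingers measure 114 mm over their backs; the gripper's body (76 mm by 85 mm) begins 54 mm behind the grasp point. The pads swing forward as they close: fully open they stand 13 mm farther back than shut.
Start: joints at [1.226, 0.628, 0.038, 1.517, -0.027, 0.996, -0.02], TCP at [178.909, -624.907, 231.313] pointing down, gripper open.
Joint ranges: [-3.06, 3.06], [-0.37, 2.12], [-1.25, 1.32], [0.18, 2.47], [-1.1, 4.24], [0.23, 1.98], [-2.94, 2.94]. Speed limits (rad/s): [2.57, 2.57, 3.14, 3.14, 3.14, 3.14, 3.14].

### API

Orientations are given as [roll, pitch, yaw] about the fixed x, y, z axes, in that order (R = Rz(yaw) Ry(pitch) Rx(roll)).
In Python, from cell import ctrl gives the robot as it stands.
- The arm moves only by the shell command python3 -m crank 'ROWS' [OPENING]. ROWS is JSON, a list that holds one entry, the list of rows, each a list of 4 numbers: the shift along the tool's x, y, z normalised to -1 to 1, where 1 is 2.5 cm, then the turn about the tool's z normalised to -1 to 1, where 1 is 0.08 rad. In form: [[[dx, dy, dz, turn], ...]]. A call has 1 to 12 rows; each row shifts and turns the commanded pose from where the row before left it, along the tool's axes as they then stand; what a row does not reach is not made up. A row lasts 1/12 s, in which the tool goes at most 41.7 mm and 7.16 degrees, less where a joint would pass 70% of its speed; a pose out of reach is approached as far as the arm can. A call with a number of a shift or a turn outside -1 to 1 is refused whole. A call with a gripper value outside its range is refused whole. OPENING is the closure, from -1 (fully open) to 1 (shut), set as the call begins (- or left out, the last holds). The fingers move at their own pace and stop on an object; the grip force is fixed at half the most. Time passes only in rows, so rows that do not move let the fingers close. It gives the time, the measured TCP pose, the force, the opening and the grip force at its end, in the units of the state.
- ctrl.read_state(): the state, without advancing time (a new reading comes with each control period).
- ctrl.get_image(name): name is "scene" or "side" or "wrist"; returns a dict with "img" (400x640x3 uint8, red, green, blue), "intrinsics" (3x3 intrinsics, pixels), "dist" ([k1, k2, p1, p2, k3] as OpenCV has them; the pictures are not rectified), "extrinsics" (4x4, takes a point from camera to world coordinates). Camera axes: x right, y up, looking along -z (the intrinsics and any distortion apply to the point x, -y, -z); pixel columns grow to the right and rows downward; lengths in mm; the calibration is good to about 2 mm. A picture is of the moment at which its call begins. There is no depth.
- ctrl.finish_job(): hands the job in; it is judged then, once.
Trained networks look in the newest picture that a camera, given by its name, has taken for a name from the list of things; names that differ only in an ending like _2 or _b are one class to them, and where a whole thing is asked for, a point or a joint stands for the part that bears it (a point fixed in the world has none). Each returns a list of dicts, best first, with "confidence" (0 to 1); they miss things now and then, are a little off and sometimes report something else, mostly with a low value. They report only what shows in the picture. A call takes as long as a camera call. They do not tell look-alikes from the thing itself.
- ctrl.find_in(camera, target): "position" ([row, column] in pixels, amid what is visible of it).
- ctrl.trace(camera, target): "mask" (400x640 bool, what is visible of it) and "position" ([row, column] in pixels, amid what is visible of it).
- ctrl.place_of(camera, target): "position" ([row, column] in pixels: a listed point, or the origin of a listed thing).
The state is a dict: "clock": time; "qpos": joint angles; "qd": joint speeds; "tau": joint torques, N m; "eef_pos": TCP position; "tool_rot": TCP orientation; "force": force on the tool from outside, world axes, zero at the start; "torque": the same for the moment, N m; "width": finger opening in mm; "gripper_force": force on a finger pad.
Only numpy, scipy, OpenCV 4.12 (cv2) and the standard library are available. Lean on these libraries where they do the work, as an engineer would, in place of code of your own. Each camera call takes 0.05 s, during which the arm holds its last target. There are 200 camera calls.

### The job

Sort the three blue bag clips by length: lay each one, jaws down, flat on the bottom of the pocket of the organiser that matches its length. With all three in and the yellow hold-down bar still open, flip the bar fully down over them. Leave the stapler and the glass jars where they stand.

Things in the scene. Friction and masses are not known exactly. Their poses are not given: they have to be found in the camera images.
- clip_short: the short blue bag-sealing clip, 80 mm long, lying loose, jaws down: jaw bar 80 x 20 mm, 14 mm high, with an upright grip rib 12 mm thick and 68 mm long along its middle, 32 mm high in all, about 40 g. Origin at the centre of its underside; x along its length, z up. The three clips look alike but for their length
- clip_medium: the medium blue bag-sealing clip, 115 mm long, lying loose, jaws down: jaw bar 115 x 20 mm, 14 mm high, with an upright grip rib 12 mm thick and 103 mm long along its middle, 32 mm high in all, about 40 g. Origin at the centre of its underside; x along its length, z up. The three clips look alike but for their length
- clip_long: the long blue bag-sealing clip, 150 mm long, lying loose, jaws down: jaw bar 150 x 20 mm, 14 mm high, with an upright grip rib 12 mm thick and 138 mm long along its middle, 32 mm high in all, about 40 g. Origin at the centre of its underside; x along its length, z up. The three clips look alike but for their length
- row_short: the short row: one of three dark grey inserts side by side in the organiser (180 x 58 x 14 mm, their order varies), with one white-floored pocket 88 x 26 mm, 10 mm deep, made for the short clip (80 mm). Origin at the centre of its underside; x along the pocket, z up. Pitch of the rows 60 mm. Fixed
- floor_short (a point): the centre of the short row's pocket floor (4 mm above the insert's underside, 10 mm below its top), axes as the insert
- row_medium: the medium row: one of three dark grey inserts side by side in the organiser (180 x 58 x 14 mm, their order varies), with one white-floored pocket 123 x 26 mm, 10 mm deep, made for the medium clip (115 mm). Origin at the centre of its underside; x along the pocket, z up. Pitch of the rows 60 mm. Fixed
- floor_medium (a point): the centre of the medium row's pocket floor (4 mm above the insert's underside, 10 mm below its top), axes as the insert
- row_long: the long row: one of three dark grey inserts side by side in the organiser (180 x 58 x 14 mm, their order varies), with one white-floored pocket 158 x 26 mm, 10 mm deep, made for the long clip (150 mm). Origin at the centre of its underside; x along the pocket, z up. Pitch of the rows 60 mm. Fixed
- floor_long (a point): the centre of the long row's pocket floor (4 mm above the insert's underside, 10 mm below its top), axes as the insert
- organiser: the open organiser that carries the three rows: white base 230 x 220 mm, 6 mm thick, clear rim 16 mm high, two black hinge posts 52 mm high at its robot-side corners. Origin at the centre of its underside; x along the rows, away from the hinge; z up. Fixed
- hold_bar (a joint): hinge angle (rad) of the yellow hold-down bar, a U of 10 mm round rod, 196 mm wide, 90 mm from hinge line to crossbar, hinged along the organiser's robot-side edge: 0 = down, level across all three rows (3 mm above seated clips); 1.95 = fully open, leaning back towards the robot. Stiff hinge, stays where it is left; it needs about 1 N at the crossbar
- bar_mid (a point): the middle of the yellow crossbar (on the rod's axis); moves with the bar
- bar_hinge (a point): the middle of the bar's hinge line, at (-105, 0, 50) mm in the organiser's frame; its axes are the organiser's. At angle a the crossbar is 90 mm from it, at 90 cos a along x and 90 sin a up
- stapler: silver stapler with black base, 150 x 36 x 55 mm, bystander; origin at the centre of its underside
- jar_a: empty glass jar, 68 mm across, 95 mm high, beyond the clips, bystander; origin at the centre of its underside
- jar_b: empty glass jar, 68 mm across, 95 mm high, on the robot's side, bystander; origin at the centre of its underside
Things that resemble listed ones, but are neither listed nor needed, are in the scene too. What is shaped like the clip_long but orange or red is not meant.

How it is judged (in metres and radians):
On the way, in this order (a step that is already met when the one before it is completed fails the run):
1. all three clips lie in their own rows while the hold-down bar is still open (x of clip_short in the frame of floor_short between -0.009 and 0.009 m and y of clip_short in the frame of floor_short between -0.007 and 0.007 m and z of clip_short in the frame of floor_short between -0.004 and 0.004 m and angle between the x axis of clip_short and the x axis of floor_short, either way round below 0.15 rad and angle between each of clip_short, clip_medium, clip_long's own z axis and vertical below 0.1 rad and linear speed of each of clip_short, clip_medium, clip_long below 0.03 m/s and x of clip_medium in the frame of floor_medium between -0.009 and 0.009 m and y of clip_medium in the frame of floor_medium between -0.007 and 0.007 m and z of clip_medium in the frame of floor_medium between -0.004 and 0.004 m and angle between the x axis of clip_medium and the x axis of floor_medium, either way round below 0.15 rad and x of clip_long in the frame of floor_long between -0.009 and 0.009 m and y of clip_long in the frame of floor_long between -0.007 and 0.007 m and z of clip_long in the frame of floor_long between -0.004 and 0.004 m and angle between the x axis of clip_long and the x axis of floor_long, either way round below 0.15 rad and value of joint hold_bar above 1 rad), for 0.2 s.
2. the hold-down bar is fully down (value of joint hold_bar below 0.1 rad), for 0.2 s.
At the end, for the whole second after the job is handed in: Each clip rests released, jaws down, on its own row's pocket floor: within 9 mm along, 7 mm across and 4 mm in height of the floor's centre, turned under 0.15 rad from the row (either way round), tilted under 0.1 rad, slower than 0.03 m/s; hold-down bar under 0.1 rad (x of clip_short in the frame of floor_short between -0.009 and 0.009 m and y of clip_short in the frame of floor_short between -0.007 and 0.007 m and z of clip_short in the frame of floor_short between -0.004 and 0.004 m and angle between the x axis of clip_short and the x axis of floor_short, either way round below 0.15 rad and angle between each of clip_short, clip_medium, clip_long's own z axis and vertical below 0.1 rad and linear speed of each of clip_short, clip_medium, clip_long below 0.03 m/s and x of clip_medium in the frame of floor_medium between -0.009 and 0.009 m and y of clip_medium in the frame of floor_medium between -0.007 and 0.007 m and z of clip_medium in the frame of floor_medium between -0.004 and 0.004 m and angle between the x axis of clip_medium and the x axis of floor_medium, either way round below 0.15 rad and x of clip_long in the frame of floor_long between -0.009 and 0.009 m and y of clip_long in the frame of floor_long between -0.007 and 0.007 m and z of clip_long in the frame of floor_long between -0.004 and 0.004 m and angle between the x axis of clip_long and the x axis of floor_long, either way round below 0.15 rad and value of joint hold_bar below 0.1 rad); the robot touches nothing.
It fails at once if the stapler is shifted by more than 30 mm or tipped over (distance of stapler from where it was at the start of the episode above 0.03 m or angle between stapler's own z axis and vertical above 0.5 rad).
It fails at once if the jar a is shifted by more than 30 mm or tipped over (distance of jar_a from where it was at the start of the episode above 0.03 m or angle between jar_a's own z axis and vertical above 0.5 rad).
It fails at once if the jar b is shifted by more than 30 mm or tipped over (distance of jar_b from where it was at the start of the episode above 0.03 m or angle between jar_b's own z axis and vertical above 0.5 rad).
It also fails if it takes over 67 s, if anything falls off the work surface, if the arm or the gripper's body presses on something with over 40 N, if the wrist force passes 120 N, or if a joint passes its speed limit or range.

## Working session

There is one attempt and no reset: what is moved stays moved. The work goes in short steps, Python scripts to look and compute and a shell command to move; the robot and the scene stay as the last step left them, time stands still between calls to the robot, and variables do not carry over. Pictures are saved under pics/ and viewed, at most 12 in all, crops included, and the job is handed in when it is done.

```bash
mkdir -p pics; ls
python3 - <<'E'
from cell import ctrl
import cv2,numpy as np
s=ctrl.read_state();print(s['clock'],s['eef_pos'],s['tool_rot'],s['width'])
ims=[]
for c in ['scene','side']:
    d=ctrl.get_image(c);cv2.imwrite(f'pics/{c}0.png',d['img'][:,:,::-1]);print(c,d['intrinsics'].tolist() if hasattr(d['intrinsics'],'tolist') else d['intrinsics'],d['dist'],np.round(d['extrinsics'],3).tolist())
    for t in ['clip_short','clip_medium','clip_long','floor_short','floor_medium','floor_long','organiser','bar_mid','stapler','jar_a','jar_b']:
        print(t,[(np.round(p['position']).tolist(),round(p['confidence'],2)) for p in ctrl.place_of(c,t)[:4]])
E
```

```text
pics
0.0 [ 178.75678305 -624.25549266  230.3633886 ] [-3.13964100e+00  1.96236161e-05  2.78873263e-01] 85.73653179394381
scene [[442.0316977999565, 0.0, 314.7768589542918], [0.0, 442.0316977999565, 201.40839538968854], [0.0, 0.0, 1.0]] [0.03152761 0.         0.         0.         0.        ] [[-0.261, -0.525, 0.81, 1439.021], [0.965, -0.123, 0.232, 166.148], [-0.022, 0.842, 0.539, 657.519], [0.0, 0.0, 0.0, 1.0]]
clip_short [([268.0, 238.0], 0.72), ([221.0, 297.0], 0.69)]
clip_medium [([202.0, 224.0], 0.76)]
clip_long [([209.0, 247.0], 0.92), ([169.0, 208.0], 0.8), ([191.0, 406.0], 0.75), ([248.0, 455.0], 0.54)]
floor_short [([200.0, 224.0], 0.62), ([247.0, 451.0], 0.56), ([204.0, 426.0], 0.33)]
floor_medium [([239.0, 423.0], 0.92)]
floor_long [([241.0, 399.0], 0.58)]
organiser [([246.0, 452.0], 0.52), ([244.0, 450.0], 0.5)]
bar_mid [([169.0, 427.0], 0.79), ([202.0, 222.0], 0.5)]
stapler [([266.0, 239.0], 0.88)]
jar_a [([191.0, 351.0], 0.6)]
jar_b [([191.0, 351.0], 0.6)]
side [[445.8279594229538, 0.0, 320.1397404268506], [0.0, 445.8279594229538, 197.60068726287372], [0.0, 0.0, 1.0]] [0.02314279 0.         0.         0.         0.        ] [[0.995, 0.091, -0.051, 479.452], [-0.103, 0.764, -0.636, -934.882], [-0.019, 0.638, 0.77, 1054.407], [0.0, 0.0, 0.0, 1.0]]
clip_short [([216.0, 323.0], 0.69)]
clip_medium [([290.0, 315.0], 0.62)]
clip_long [([257.0, 325.0], 0.89), ([333.0, 260.0], 0.86), ([266.0, 254.0], 0.79)]
floor_short [([129.0, 318.0], 0.72), ([126.0, 315.0], 0.56)]
floor_medium [([138.0, 320.0], 0.56), ([127.0, 317.0], 0.48)]
floor_long [([149.0, 326.0], 0.84)]
organiser []
bar_mid [([111.0, 278.0], 0.64)]
stapler [([232.0, 395.0], 0.59)]
jar_a [([196.0, 263.0], 0.91), ([192.0, 383.0], 0.84)]
jar_b [([196.0, 263.0], 0.91), ([192.0, 383.0], 0.84)]
```

Run:
```python
import cv2
a=cv2.imread('pics/side0.png')[70:370,150:470];cv2.imwrite('pics/side0c.png',cv2.resize(a,None,fx=2,fy=2,interpolation=cv2.INTER_CUBIC))
```

```text
(no output)
```

View pics/scene0.png

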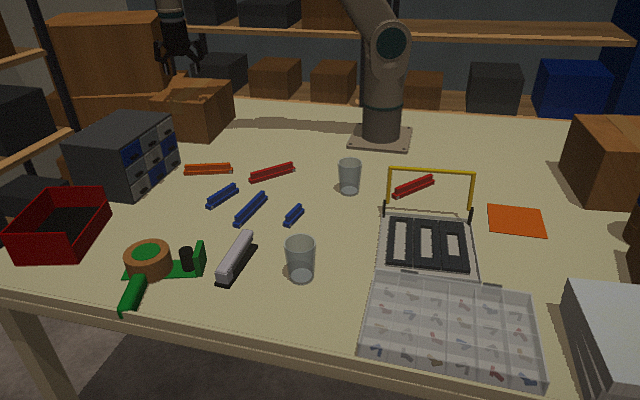

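View pics/side0c.png

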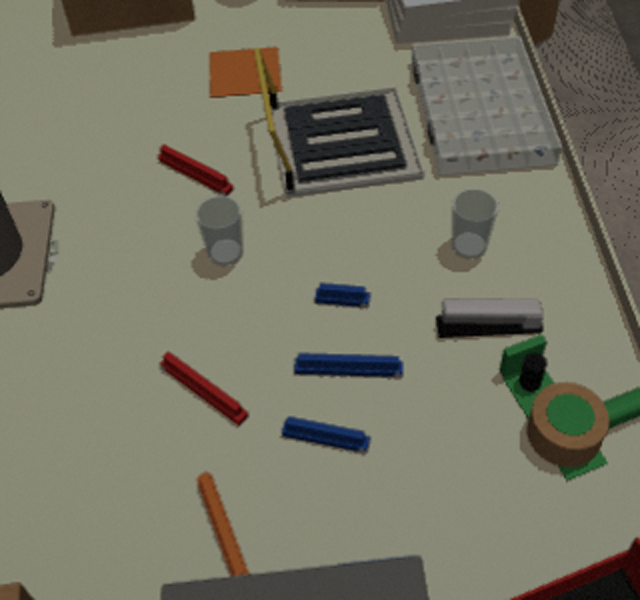

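The three blue clips are candidates at scene px (col, row): medium (222,195), long (250,208) and short (293,215). The look-alikes are red at (272,172) and (413,186), and orange at (208,168); I reject those by colour. The side crop shows the rows in order of falling y: short, medium, long. Next I fit the poses.

```bash
cat > h.py <<'E'
import cv2,numpy as np
from cell import ctrl
from scipy.optimize import minimize
L=dict(short=80,medium=115,long=150)
def proj(d,P):
    E=np.array(d['extrinsics']);R=E[:3,:3];C=(np.asarray(P,float)-E[:3,3])@R
    return cv2.projectPoints(C*[1,-1,-1],np.zeros(3),np.zeros(3),np.array(d['intrinsics']),np.array(d['dist']))[0][:,0]
def ray(d,px,z):
    E=np.array(d['extrinsics']);u=cv2.undistortPoints(np.array([[px]],float),np.array(d['intrinsics']),np.array(d['dist']))[0,0]
    v=E[:3,:3]@[u[0],-u[1],-1];o=E[:3,3];return o+v*(z-o[2])/v[2]
def box(lx,ly,z0,z1):
    return np.array([[sx*lx/2,sy*ly/2,z] for sx in(1,-1) for sy in(1,-1) for z in(z0,z1)])
def place(B,x,y,a):
    c,s=np.cos(a),np.sin(a);return B@np.array([[c,s,0],[-s,c,0],[0,0,1]])+[x,y,0]
def sil(d,boxes,p):
    m=np.zeros((1600,2560),np.uint8)
    for B in boxes:
        q=cv2.convexHull(np.float32(proj(d,place(B,*p))*4+1.5))
        cv2.fillConvexPoly(m,np.int32(np.round(q)),255)
    return cv2.resize(m,(640,400),interpolation=cv2.INTER_AREA)/255.
def fit(ds,masks,boxes,p0):
    rois=[]
    f=lambda p:sum(((sil(d,boxes,(p[0],p[1],p[2]/100))-m)**2).sum()/max(m.sum(),1) for d,m in zip(ds,masks))
    q=np.array([p0[0],p0[1],p0[2]*100])
    r=minimize(f,q,method='Nelder-Mead',options=dict(initial_simplex=[q,q+[12,0,0],q+[0,12,0],q+[0,0,12]],xatol=.1,fatol=1e-4,maxiter=150))
    return r.x[0],r.x[1],r.x[2]/100,r.fun
def clip(l):return [box(l,20,0,14),box(l-12,12,14,32)]
def blue(im):
    h=cv2.cvtColor(im,cv2.COLOR_RGB2HSV);return (cv2.inRange(h,(100,130,30),(130,255,255))>0)
def comp(mask,px,r=12):
    n,lab,st,ce=cv2.connectedComponentsWithStats(mask.astype(np.uint8))
    i=1+np.argmin(np.hypot(*(ce[1:]-px).T)+1e3*(st[1:,4]<15));return (lab==i).astype(float)
E
cat > m1.py <<'E'
from h import *
S,D=ctrl.get_image('scene'),ctrl.get_image('side')
px=dict(short=((293,215),(321,217)),medium=((222,195),(313,287)),long=((250,208),(324,252)))
for k,(a,b) in px.items():
    ms=[comp(blue(S['img']),a),comp(blue(D['img']),b)]
    p=ray(D,b,15);print(k,p.round(),[m.sum() for m in ms],np.round(fit([S,D],ms,clip(L[k]),(p[0],p[1],-.1)),3))
# organiser: inserts block
def dark(im,rc):
    m=(im.max(2)<75);z=np.zeros_like(m);z[rc[1]:rc[3],rc[0]:rc[2]]=m[rc[1]:rc[3],rc[0]:rc[2]]
    n,lab,st,_=cv2.connectedComponentsWithStats(cv2.morphologyEx(z.astype(np.uint8),cv2.MORPH_CLOSE,np.ones((2,2))))
    i=1+np.argmax(st[1:,4]);c=[x for x in cv2.findContours((lab==i).astype(np.uint8),0,2)[0]]
    return cv2.fillConvexPoly(np.zeros(m.shape,np.uint8),cv2.convexHull(np.vstack(c)),1).astype(float)
ms=[dark(S['img'],(383,215,472,274)),dark(D['img'],(291,112,356,163))]
p=ray(D,(321,138),20);r=fit([S,D],ms,[box(180,178,6,20)],(p[0],p[1],0));print('rows',p.round(),[m.sum() for m in ms],np.round(r,3))
for n,(a,b) in dict(jar_b=((349,191),(261,195)),jar_a=((300,276),(385,192))).items():print(n,ray(D,b,0).round())
v=[]
for d,m,rc in((S,ms[0],(340,160,500,290)),(D,ms[1],(240,80,380,180))):
    im=d['img'].copy()
    for B,q,c in [(box(180,178,20,20),r,(0,255,0))]+[(place(box(l,26,20,20),0,y,0),r,(255,0,0)) for l,y in((88,60),(123,0),(158,-60))]:
        h=cv2.convexHull(np.float32(proj(d,place(B,*q[:3]))));cv2.polylines(im,[np.int32(h*8)],True,c,1,shift=3)
    v.append(cv2.resize(im[rc[1]:rc[3],rc[0]:rc[2]],(400,300),interpolation=cv2.INTER_CUBIC))
cv2.imwrite('pics/org.png',np.hstack(v)[:,:,::-1])
E
python3 m1.py
```

```text
short [ 544. -149.   15.] [np.float64(48.0), np.float64(232.0)] [ 5.39169e+02 -1.42909e+02  1.72000e-01  4.69200e+00]
medium [ 499. -373.   15.] [np.float64(77.0), np.float64(390.0)] [ 4.95751e+02 -3.68034e+02 -8.40000e-02  4.98700e+00]
long [ 539. -270.   15.] [np.float64(108.0), np.float64(499.0)] [ 5.30901e+02 -2.72646e+02 -8.00000e-03  3.92700e+00]
rows [578. 181.  20.] [np.float64(4174.0), np.float64(2282.0)] [5.83544e+02 1.87914e+02 7.80000e-02 1.40000e-01]
jar_b [369. -31.   0.]
jar_a [751. -64.   0.]
```

View pics/org.png

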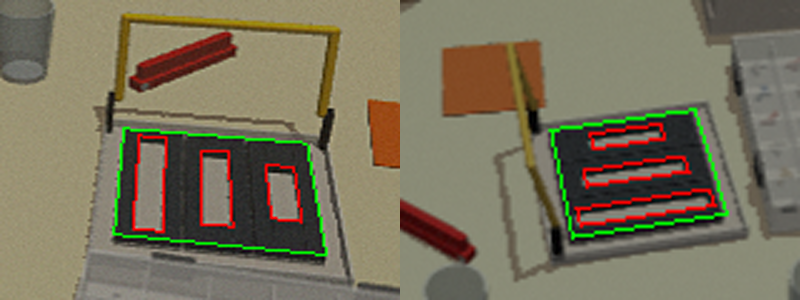

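The overlay matches the insert block: green outline on the dark edges and red on the pockets, in the order short (+y), medium, long. The clip masks are broken up, so I'll loosen the blue test.

```bash
cat >> h.py <<'E'
def blue(im):
    i=im.astype(int);m=((i[...,2]-i[...,0]>12)&(i[...,2]>1.35*i[...,0])).astype(np.uint8)
    return cv2.morphologyEx(m,cv2.MORPH_CLOSE,np.ones((3,3)))
E
cat > m2.py <<'E'
from h import *
S,D=ctrl.get_image('scene'),ctrl.get_image('side')
px=dict(short=((293,215),(321,217)),medium=((222,195),(313,287)),long=((250,208),(324,252)))
g=dict(short=(539,-143),medium=(496,-368),long=(531,-273))
ov=[S['img'].copy(),D['img'].copy()]
for k,(a,b) in px.items():
    ms=[comp(blue(S['img']),a),comp(blue(D['img']),b)]
    r=fit([S,D],ms,clip(L[k]),(*g[k],-.1));print(k,[m.sum() for m in ms],np.round(r,3))
    for i,(d,m) in enumerate(zip((S,D),ms)):
        rr=fit([d],[m],clip(L[k]),r[:3]);print('   ',np.round(rr,3))
        for B in clip(L[k]):cv2.polylines(ov[i],[np.int32(8*cv2.convexHull(np.float32(proj(d,place(B,*r[:3])))))],True,(255,255,0),1,shift=3)
cv2.imwrite('pics/clips.png',np.hstack([cv2.resize(ov[0][170:240,190:310],(400,300)),cv2.resize(ov[1][200:310,270:400],(400,300))])[:,:,::-1])
E
python3 m2.py
```

```text
short [np.float64(263.0), np.float64(255.0)] [ 5.43613e+02 -1.47912e+02 -1.71000e-01  2.53000e-01]
    [ 5.45362e+02 -1.47668e+02 -1.61000e-01  1.35000e-01]
    [ 5.43613e+02 -1.47912e+02 -1.71000e-01  1.13000e-01]
medium [np.float64(393.0), np.float64(437.0)] [ 4.98317e+02 -3.71611e+02 -3.28000e-01  2.60000e-01]
    [ 4.98317e+02 -3.71611e+02 -3.28000e-01  1.33000e-01]
    [ 4.96393e+02 -3.70199e+02 -3.45000e-01  1.14000e-01]
long [np.float64(480.0), np.float64(536.0)] [ 5.40408e+02 -2.69698e+02 -1.35000e-01  2.32000e-01]
    [ 5.40350e+02 -2.69737e+02 -1.35000e-01  1.11000e-01]
    [ 5.37979e+02 -2.68952e+02 -1.52000e-01  1.04000e-01]
```

View pics/clips.png

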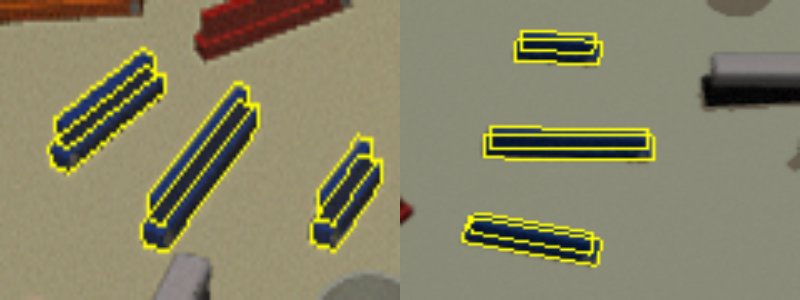

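The three clips are confirmed in the close crop; the outlines sit on them at scene (222,195), (250,208) and (293,215). I'll move to the medium clip first.

```bash
python3 -m crank '[[[1,-1,0,0],[1,-1,0,0],[1,-1,0,0],[1,-1,0,0],[1,-1,0,0],[1,-1,0,0],[1,0,0,0],[1,0,0,0],[1,0,0,0],[1,0,0,0],[1,0,0,0],[1,0,0,0]]]'
python3 -m crank '[[[1,-0.24,0,0],[1,0,0,0],[1,0,0,0],[0,0,0.5,1],[0,0,1,1],[0,0,1,1],[0,0,1,1],[0,0,1,1],[0,0,0.4,1],[0,0,0,1],[0,0,0,0.68],[0,0,0,0]]]'
```

```text
clock: 2.4
eef_pos: [427.2, -397.7, 231.5]
tool_rot: [3.141, -0.0, 0.279]
force: [-0.2, 0.3, 0.5]
width: 85.5
gripper_force: 0.0
clock: 3.4
eef_pos: [496.6, -371.6, 108.4]
tool_rot: [3.141, 0.001, -0.337]
force: [0.0, 0.4, 0.2]
width: 85.6
gripper_force: 0.0
```

```bash
cat > w.py <<'E'
from h import *
import sys
# w.py name x y yaw : refine a clip lying on z=0 with the wrist camera
k=sys.argv[1];p=[float(v) for v in sys.argv[2:5]]
d=ctrl.get_image('wrist');s=ctrl.read_state()
c=proj(d,[[p[0],p[1],16]])[0];m=comp(blue(d['img']),c)
r=fit([d],[m],clip(L[k]),p);print('pix',c.round(),m.sum(),np.round(r,3))
e=np.array(s['eef_pos']);y=s['tool_rot'][2];dd=np.array(r[:2])-e[:2]
print('tcp',e.round(1),round(y,3),'tool dx,dy units',np.round([(dd@[np.cos(y),np.sin(y)])/25,(dd@[np.sin(y),-np.cos(y)])/25],3),'turn units',round((y-r[2])/.08,3))
im=d['img'].copy()
for B in clip(L[k]):cv2.polylines(im,[np.int32(8*cv2.convexHull(np.float32(proj(d,place(B,*r[:3])))))],True,(255,255,0),1,shift=3)
cv2.imwrite(f'pics/w_{k}.png',im[:,:,::-1])
E
python3 w.py medium 497 -371 -.335
```

```text
pix [315. 205.] 2702.0 [ 4.99135e+02 -3.70566e+02 -3.30000e-01  4.10000e-02]
tcp [ 496.7 -371.7  108.7] -0.334 tool dx,dy units [ 0.079 -0.074] turn units -0.056
```

View pics/w_medium.png

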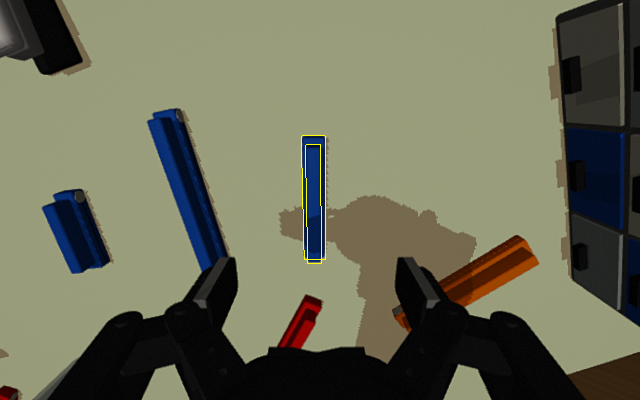

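The wrist fit lies on the medium clip at px (314,200), so I descend and grip.

```bash
python3 -m crank '[[[0.08,-0.07,0.9,-0.05],[0,0,0.9,0],[0,0,0.9,0],[0,0,0.6,0],[0,0,0.36,0],[0,0,0,0]]]'
python3 -m crank '[[[0,0,0,0],[0,0,0,0],[0,0,0,0],[0,0,0,0],[0,0,0,0],[0,0,0,0],[0,0,0,0],[0,0,0,0]]]' 1
```

```text
clock: 3.95
eef_pos: [498.0, -370.0, 15.6]
tool_rot: [-3.14, 0.003, -0.331]
force: [0.1, -0.2, -0.2]
width: 85.8
gripper_force: 0.0
clock: 4.62
eef_pos: [499.3, -370.8, 17.9]
tool_rot: [3.142, -0.001, -0.331]
force: [-0.5, 0.4, 4.9]
width: 10.5
gripper_force: 59.7
```

```bash
python3 -m crank '[[[0,0,-0.6,0],[0,0,-1,0],[0,0,-1,0],[0,0,-1,0],[-0.18,-1,-1,0],[-0.18,-1,-1,0],[-0.18,-1,-0.4,0],[-0.18,-1,0,0],[-0.18,-1,0,0],[-0.18,-1,0,0],[-0.18,-1,0,0],[-0.18,-1,0,0]]]'
python3 -m crank '[[[-0.18,-1,0,0],[-0.18,-1,0,0],[-0.18,-1,0,0],[-0.18,-1,0,0],[-0.18,-1,0,0],[-0.18,-1,0,0],[-0.18,-1,0,0],[-0.18,-1,0,0],[-0.18,-1,0,0],[-0.18,-1,0,0],[-0.18,-1,0,0],[-0.18,-1,0,0]]]'
python3 -m crank '[[[-0.18,-1,0,0],[-0.18,-1,0,0],[-0.11,-0.25,0,-1],[0,0,0.5,-1],[0,0,1,-1],[0,0,0.8,-1],[0,0,0.2,-1],[0,0,0,-0.11],[0,0,0,0]]]'
```

```text
clock: 5.62
eef_pos: [529.9, -168.7, 167.2]
tool_rot: [3.142, 0.0, -0.332]
force: [0.2, 0.1, 0.2]
width: 10.1
gripper_force: 59.1
clock: 6.62
eef_pos: [576.5, 132.5, 167.1]
tool_rot: [3.141, 0.0, -0.332]
force: [0.8, -0.6, -0.7]
width: 10.2
gripper_force: 59.1
clock: 7.37
eef_pos: [583.8, 188.0, 104.5]
tool_rot: [3.141, 0.001, 0.075]
force: [0.3, -0.1, -0.7]
width: 10.8
gripper_force: 59.1
```

```bash
cat > o.py <<'E'
from h import *
import sys
# overlay: o.py out [held-name]; rows at R, held clip assumed at tcp
R=(583.5,187.9,.078)
d=ctrl.get_image('wrist');s=ctrl.read_state();e=s['eef_pos'];y=s['tool_rot'][2];im=d['img'].copy();raw=im.copy()
dr=lambda B,p,c:cv2.polylines(im,[np.int32(8*cv2.convexHull(np.float32(proj(d,place(B,*p)))))],True,c,1,shift=3)
dr(box(180,178,20,20),R,(0,255,0))
for l,yy in((88,60),(123,0),(158,-60)):dr(box(l,26,20,20)+[0,yy,0],R,(255,0,0))
if len(sys.argv)>2:
    l=L[sys.argv[2]];z=e[2]-17.9
    for B in clip(l):dr(B+[0,0,z],(e[0],e[1],y),(255,255,0))
    m=comp(blue(raw),proj(d,[[e[0],e[1],z+20]])[0])
    r=fit([d],[m],[b+[0,0,z] for b in clip(l)],(e[0],e[1],y));print('held fit',np.round(r,3),'tcp',np.round(e,1),round(y,3))
cv2.imwrite(f'pics/{sys.argv[1]}.png',im[:,:,::-1]);cv2.imwrite(f'pics/{sys.argv[1]}_raw.png',raw[:,:,::-1])
E
python3 o.py o1 medium
```

```text
held fit [5.83024e+02 1.87679e+02 7.70000e-02 1.92000e-01] tcp [584.3 188.2 105.2] 0.075
```

View pics/o1.png

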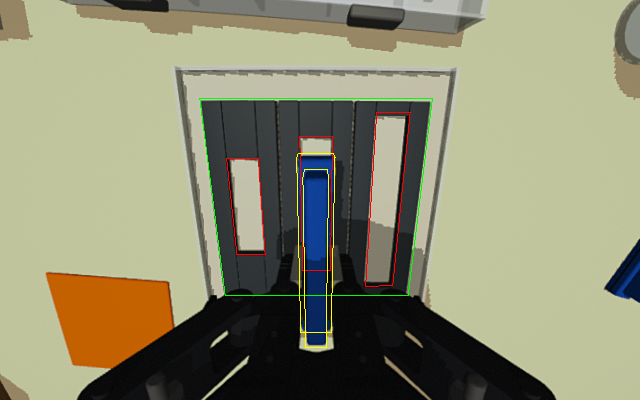

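The row overlay matches the pockets. The held clip's near end at px (315,347) runs past the predicted 333, so it may be pitched; I'll fit height and pitch as well.

```bash
cat > held.py <<'E'
from h import *
import sys
from scipy.optimize import minimize
from scipy.spatial.transform import Rotation as Ro
k=sys.argv[1];s=ctrl.read_state();e=np.array(s['eef_pos']);y=s['tool_rot'][2]
ds=[];ms=[]
for cam in ('wrist','scene','side'):
    d=ctrl.get_image(cam);c=proj(d,[[e[0],e[1],e[2]]])[0];m=comp(blue(d['img']),c);print(cam,c.round(),m.sum())
    if m.sum()>100: ds.append(d);ms.append(m)
def P(q):  # offset along tool x,y (mm), z, pitch*100, yaw*100 : clip in tool heading frame
    R=Ro.from_euler('ZY',[y+q[4]/100,q[3]/100]).as_matrix();a=Ro.from_euler('z',y).as_matrix()
    return R,np.array([e[0],e[1],e[2]-17.9])+a@[q[0],q[1],q[2]]
def sl(d,q):
    m=np.zeros((1600,2560),np.uint8);R,t=P(q)
    for B in clip(L[k]):
        g=(B-[0,0,17.9])@R.T+t+[0,0,17.9];cv2.fillConvexPoly(m,np.int32(np.round(cv2.convexHull(np.float32(proj(d,g)*4+1.5)))),255)
    return cv2.resize(m,(640,400),interpolation=cv2.INTER_AREA)/255.
w=lambda D,M:(lambda q:sum(((sl(d,q)-m)**2).sum()/m.sum() for d,m in zip(D,M)))
for D,M in((ds,ms),(ds[:1],ms[:1])):
    z=np.zeros(5);r=minimize(w(D,M),z,method='Nelder-Mead',options=dict(initial_simplex=np.vstack([z,5*np.eye(5)]),xatol=.1,fatol=1e-4,maxiter=400))
    print('fwd,left,up mm, pitch(+ = front down), yaw x100:',np.round(r.x,2),round(r.fun,3))
E
python3 held.py medium
```

```text
wrist [316. 259.] 5421.0
scene [430. 210.] 269.0
side [322. 117.] 296.0
fwd,left,up mm, pitch(+ = front down), yaw x100: [-0.9  -0.12 -0.37 -0.04  0.24] 0.804
fwd,left,up mm, pitch(+ = front down), yaw x100: [-1.77 -0.08 -3.36 -1.83  0.07] 0.156
```

```bash
python3 -m crank '[[[0,0,0.7,0],[0,0,0.7,0],[0,0,0.7,0],[0,0,0.5,0],[0,0,0.2,0],[0,0,0.2,0],[0,0,0,0]]]'
```

```text
clock: 8.15
eef_pos: [583.8, 188.3, 29.5]
tool_rot: [3.141, 0.0, 0.077]
force: [-0.3, -0.0, -0.2]
width: 10.3
gripper_force: 59.1
```

```bash
python3 -m crank '[[[0,0,0.05,0],[0,0,0,0]]]'
python3 -m crank '[[[0,0,0,0],[0,0,0,0],[0,0,0,0],[0,0,0,0]]]' 0.2
python3 -m crank '[[[0,0,-0.5,0],[0,0,-1,0],[0,0,-1,0],[0,0,-1,0],[0,0,-1,0],[0,0,-1,0],[0,0,0,0]]]'
python3 - <<'E'
from h import *
d=ctrl.get_image('wrist');q=(583.3,188,.078);m=comp(blue(d['img']),proj(d,[place(np.array([[0,0,25.]]),*q)[0]])[0])
print(m.sum(),np.round(fit([d],[m],[b+[0,0,10] for b in clip(115)],q),3))
E
```

```text
clock: 8.32
eef_pos: [584.5, 188.5, 29.2]
tool_rot: [-3.141, -0.001, 0.077]
force: [-0.6, 0.4, 0.5]
width: 10.3
gripper_force: 59.1
clock: 8.65
eef_pos: [584.1, 188.4, 28.9]
tool_rot: [-3.141, -0.001, 0.077]
force: [0.6, 0.4, 0.6]
width: 34.3
gripper_force: 0.0
clock: 9.23
eef_pos: [587.2, 189.2, 172.3]
tool_rot: [-3.139, -0.01, 0.077]
force: [0.3, -0.2, 0.2]
width: 34.5
gripper_force: 0.0
1839.0 [5.84468e+02 1.88581e+02 7.10000e-02 4.70000e-02]
```

```bash
python3 -m crank '[[[-0.18,1,0,0],[-0.18,1,0,0],[-0.18,1,0,0],[-0.18,1,0,0],[-0.18,1,0,0],[-0.18,1,0,0],[-0.18,1,0,0],[-0.18,1,0,0],[-0.18,1,0,0],[-0.18,1,0,0],[-0.18,1,0,0],[-0.18,1,0,0]]]'
python3 -m crank '[[[-0.18,1,0,0],[-0.18,1,0,0],[-0.18,1,0,0],[-0.18,1,0,0],[-0.18,1,0,0],[-0.14,1,0,0],[0,0.1,0.8,1],[0,0,1,1],[0,0,0.5,0.78],[0,0,0,0],[0,0,0,0]]]' -1
python3 w.py long 539 -269 -.145
```

```text
clock: 10.28
eef_pos: [552.1, -116.0, 165.5]
tool_rot: [-3.141, 0.002, 0.077]
force: [0.5, -0.1, -0.8]
width: 34.0
gripper_force: 0.0
clock: 11.2
eef_pos: [538.2, -268.5, 107.7]
tool_rot: [-3.141, 0.003, -0.143]
force: [0.6, 0.2, 0.0]
width: 85.3
gripper_force: 0.0
pix [316. 204.] 3524.0 [ 5.40663e+02 -2.68491e+02 -1.52000e-01  4.80000e-02]
tcp [ 539.  -268.9  108.7] -0.143 tool dx,dy units [ 0.062 -0.026] turn units 0.104
```

```bash
python3 -m crank '[[[0.06,-0.03,0.9,0.1],[0,0,0.9,0],[0,0,0.9,0],[0,0,0.6,0],[0,0,0.34,0],[0,0,0,0]]]'
python3 -m crank '[[[0,0,0,0],[0,0,0,0],[0,0,0,0],[0,0,0,0],[0,0,0,0],[0,0,0,0],[0,0,0,0],[0,0,0,0]]]' 1
```

```text
clock: 11.75
eef_pos: [540.3, -268.1, 16.9]
tool_rot: [-3.141, 0.001, -0.152]
force: [-0.2, -0.2, -0.1]
width: 85.1
gripper_force: 0.0
clock: 12.42
eef_pos: [540.9, -268.6, 18.3]
tool_rot: [3.141, -0.001, -0.153]
force: [-0.5, 0.9, 6.0]
width: 10.4
gripper_force: 60.9
```

```bash
python3 -m crank '[[[0,0,-0.6,0],[0,0,-1,0],[0,0,-1,0],[0,0,-1,0],[-0.03,-1,-1,0],[-0.03,-1,-1,0],[-0.03,-1,-0.4,0],[-0.03,-1,0,0],[-0.03,-1,0,0],[-0.03,-1,0,0],[-0.03,-1,0,0],[-0.03,-1,0,0]]]'
python3 -m crank '[[[-0.03,-1,0,0],[-0.03,-1,0,0],[-0.03,-1,0,0],[-0.03,-1,0,0],[-0.03,-1,0,0],[-0.03,-1,0,0],[-0.03,-1,0,0],[-0.06,-0.96,0,0],[0,0,0.7,-1],[0,0,1,-1],[0,0,0.8,-0.87],[0,0,0,0]]]'
python3 held.py long
```

```text
clock: 13.42
eef_pos: [564.9, -68.7, 167.4]
tool_rot: [3.142, 0.0, -0.153]
force: [1.0, -0.1, -1.5]
width: 10.2
gripper_force: 60.2
clock: 14.42
eef_pos: [585.6, 127.4, 101.2]
tool_rot: [3.141, 0.008, 0.079]
force: [-1.2, -0.2, -0.1]
width: 10.4
gripper_force: 60.2
wrist [316. 259.] 6999.0
scene [402. 208.] 346.0
side [325. 130.] 538.0
fwd,left,up mm, pitch(+ = front down), yaw x100: [-1.26 -0.33 -0.79 -2.67  0.13] 0.599
fwd,left,up mm, pitch(+ = front down), yaw x100: [ -2.48  -0.66  -7.44 -11.52   0.58] 0.134
```

```bash
python3 -m crank '[[[0.04,0,0.7,0],[0,0,0.7,0],[0,0,0.5,0],[0,0,0,0],[0,0,0,0]]]'
```

```text
clock: 14.98
eef_pos: [590.0, 127.8, 57.9]
tool_rot: [3.141, 0.0, 0.076]
force: [-0.2, -0.4, -0.1]
width: 10.3
gripper_force: 60.2
```

```bash
python3 -m crank '[[[-0.02,-0.02,0.5,0],[0,0,0.4,0],[0,0,0.2,0],[0,0,0.07,0],[0,0,0,0],[0,0,0,0]]]'
```

```text
clock: 15.48
eef_pos: [589.4, 128.6, 32.5]
tool_rot: [-3.14, -0.001, 0.076]
force: [-10.2, -1.7, 35.2]
width: 10.1
gripper_force: 65.3
```

```bash
python3 -m crank '[[[0,0,-0.5,0],[0,0,-0.3,0],[0,0,0,0],[0,0,0,0]]]'; python3 held.py long; python3 o.py o2 long
```

```text
clock: 15.82
eef_pos: [589.5, 128.4, 48.2]
tool_rot: [-3.142, -0.0, 0.076]
force: [0.2, -0.6, -1.0]
width: 10.3
gripper_force: 60.5
wrist [316. 259.] 7084.0
scene [401. 228.] 311.0
side [326. 142.] 594.0
fwd,left,up mm, pitch(+ = front down), yaw x100: [ 0.22 -0.19 -0.38 -6.74 -0.33] 0.851
fwd,left,up mm, pitch(+ = front down), yaw x100: [-0.5  -0.16 -9.39 -5.98 -0.2 ] 0.131
held fit [5.89620e+02 1.28028e+02 7.50000e-02 1.78000e-01] tcp [588.8 128.2  47.3] 0.076
```

View pics/o2.png

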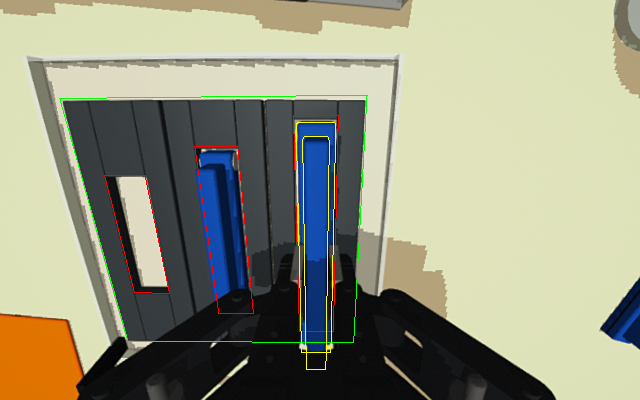

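The held clip is pitched front-up by about 0.06 rad, so its rear touched the floor first. I'll lower it to light contact and release.

```bash
python3 -m crank '[[[-0.05,0,0.3,0],[0,0,0.25,0],[0,0,0.06,0],[0,0,0,0],[0,0,0,0]]]'
python3 -m crank '[[[0,0,0,0],[0,0,0,0],[0,0,0,0],[0,0,0,0]]]' 0.2
python3 -m crank '[[[0,0,-0.5,0],[0,0,-1,0],[0,0,-1,0],[0,0,-1,0],[0,0,-1,0],[0,0,-0.8,0],[0,0,0,0],[0,0,0,0]]]'
cat > seat.py <<'E'
from h import *
import sys
c,s=np.cos(.078),np.sin(.078)
for k in sys.argv[1:]:
    yy=dict(short=60,medium=0,long=-60)[k];q=(583.5-s*yy,187.9+c*yy,.078)
    for cam in('wrist','side'):
        d=ctrl.get_image(cam);m=comp(blue(d['img']),proj(d,[[q[0],q[1],25.]])[0])
        r=fit([d],[m],[b+[0,0,10] for b in clip(L[k])],q);print(k,cam,m.sum(),np.round(r,3),'err along, across',np.round([(r[0]-q[0])*c+(r[1]-q[1])*s,(r[1]-q[1])*c-(r[0]-q[0])*s],1))
E
python3 seat.py long medium; python3 o.py o3
```

```text
clock: 16.43
eef_pos: [587.9, 128.2, 32.6]
tool_rot: [3.141, 0.001, 0.076]
force: [0.1, 1.0, -0.2]
width: 10.5
gripper_force: 60.5
clock: 16.77
eef_pos: [588.3, 128.3, 33.4]
tool_rot: [-3.142, -0.001, 0.076]
force: [-0.4, 0.2, 0.2]
width: 34.2
gripper_force: 0.0
clock: 17.43
eef_pos: [589.0, 128.5, 167.8]
tool_rot: [-3.141, -0.004, 0.076]
force: [-1.0, 1.1, -0.4]
width: 34.2
gripper_force: 0.0
long wrist 2499.0 [5.89551e+02 1.28153e+02 7.30000e-02 3.50000e-02] err along, across [ 1.4 -0. ]
long side 393.0 [5.88734e+02 1.31071e+02 3.90000e-02 1.57000e-01] err along, across [0.8 2.9]
medium wrist 2207.0 [5.83626e+02 1.88932e+02 7.80000e-02 4.90000e-02] err along, across [0.2 1. ]
medium side 292.0 [5.82583e+02 1.93232e+02 1.02000e-01 1.49000e-01] err along, across [-0.5  5.4]
```

View pics/o3.png

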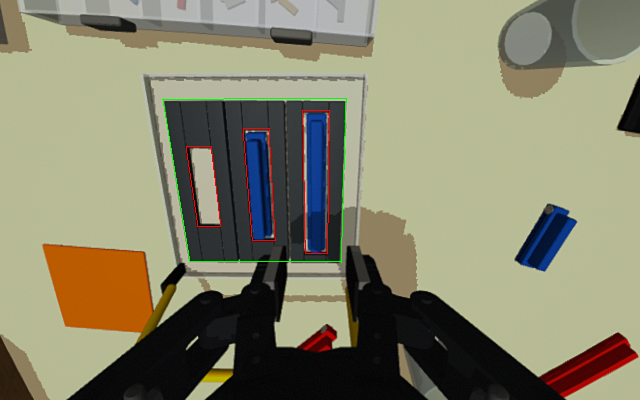

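Both clips lie in their pockets, medium at px (258,186) and long at (316,182). Next is the short clip at (545,237).

```bash
python3 -m crank '[[[-0.24,1,0,0],[-0.24,1,0,0],[-0.24,1,0,0],[-0.24,1,0,0],[-0.24,1,0,0],[-0.24,1,0,0],[-0.24,1,0,0],[-0.24,1,0,0],[-0.24,1,0,0],[-0.24,1,0,0],[-0.2,0.9,0,0]]]'
python3 -m crank '[[[0,0,0.8,1],[0,0,1,1],[0,0,0.5,1],[0,0,0,0],[0,0,0,0]]]' -1
python3 w.py short 544 -148 -.165
```

```text
clock: 18.6
eef_pos: [543.0, -150.2, 164.7]
tool_rot: [-3.142, 0.002, 0.075]
force: [0.4, -0.1, -0.6]
width: 34.0
gripper_force: 0.0
clock: 19.02
eef_pos: [543.3, -148.2, 107.0]
tool_rot: [3.141, 0.003, -0.161]
force: [0.8, 0.2, -0.0]
width: 85.5
gripper_force: 0.0
pix [315. 205.] 1873.0 [ 5.44806e+02 -1.47795e+02 -2.14000e-01  7.20000e-02]
tcp [ 544.2 -148.4  108. ] -0.161 tool dx,dy units [ 0.021 -0.027] turn units 0.663
```

```bash
python3 w.py short 543 -149 -.3; python3 w.py short 545 -147 -.15
```

```text
pix [317. 206.] 1858.0 [ 5.44173e+02 -1.47641e+02 -2.27000e-01  6.90000e-02]
tcp [ 544.6 -148.5  108.6] -0.162 tool dx,dy units [-0.024 -0.03 ] turn units 0.814
pix [314. 205.] 1848.0 [ 5.45089e+02 -1.47881e+02 -2.29000e-01  6.90000e-02]
tcp [ 544.8 -148.5  108.9] -0.162 tool dx,dy units [ 0.006 -0.027] turn units 0.838
```

Turn 0.8, descend and grip.

```bash
python3 -m crank '[[[0,-0.03,0.9,0.8],[0,0,0.9,0],[0,0,0.9,0],[0,0,0.6,0],[0,0,0.34,0],[0,0,0,0]]]'
python3 -m crank '[[[0,0,0,0],[0,0,0,0],[0,0,0,0],[0,0,0,0],[0,0,0,0],[0,0,0,0],[0,0,0,0],[0,0,0,0]]]' 1
```

```text
clock: 19.67
eef_pos: [543.7, -147.5, 16.2]
tool_rot: [-3.141, 0.002, -0.227]
force: [0.0, 0.5, 0.1]
width: 85.5
gripper_force: 0.0
clock: 20.33
eef_pos: [544.6, -147.7, 17.7]
tool_rot: [-3.141, -0.001, -0.228]
force: [-0.4, 0.1, 5.3]
width: 10.3
gripper_force: 59.7
```

```bash
python3 -m crank '[[[0,0,-0.6,0],[0,0,-1,0],[0,0,-1,0],[0,0,-1,0],[-0.14,-1,-1,0],[-0.14,-1,-1,0],[-0.14,-1,-0.4,0],[-0.14,-1,0,0],[-0.14,-1,0,0],[-0.14,-1,0,0],[-0.14,-1,0,0],[-0.14,-1,0,0]]]'
python3 -m crank '[[[-0.14,-1,0,0],[-0.14,-1,0,0],[-0.14,-1,0,0],[-0.14,-1,0,0],[-0.14,-1,0,0],[-0.14,-1,0,0],[-0.14,-1,0,0],[-0.12,-0.72,0,-1],[0,0,0.7,-1],[0,0,1,-1],[0,0,0.8,-0.81],[0,0,0,0]]]'
python3 -m crank '[[[0,0,0.6,0],[0,0,0.6,0],[0,0,0.4,0],[0,0,0,0],[0,0,0,0],[0,0,0,0]]]'
python3 held.py short
```

```text
clock: 21.33
eef_pos: [561.7, 54.7, 166.9]
tool_rot: [3.141, 0.0, -0.228]
force: [-0.0, -0.0, -0.4]
width: 10.3
gripper_force: 58.9
clock: 22.33
eef_pos: [575.5, 246.5, 100.4]
tool_rot: [3.139, 0.008, 0.079]
force: [-0.8, 0.8, -0.6]
width: 10.5
gripper_force: 58.9
clock: 22.83
eef_pos: [579.5, 247.9, 65.6]
tool_rot: [-3.141, -0.001, 0.077]
force: [-0.5, -0.7, -0.2]
width: 10.5
gripper_force: 58.9
wrist [316. 259.] 3734.0
scene [456. 227.] 206.0
side [319. 115.] 170.0
fwd,left,up mm, pitch(+ = front down), yaw x100: [-1.78  1.64 -2.28 -8.72 -5.08] 0.95
fwd,left,up mm, pitch(+ = front down), yaw x100: [-2.85 -0.61 -5.89 -0.54  1.58] 0.196
```

```bash
python3 -m crank '[[[0.03,0,0.5,0],[0,0,0.4,0],[0,0,0.3,0],[0,0,0.1,0],[0,0,0,0],[0,0,0,0]]]'; python3 -m crank '[[[0,0,0.06,0],[0,0,0.06,0],[0,0,0,0]]]'
```

```text
clock: 23.48
eef_pos: [579.4, 247.6, 31.6]
tool_rot: [3.141, 0.001, 0.077]
force: [-0.0, 0.2, -0.4]
width: 10.2
gripper_force: 58.9
clock: 23.73
eef_pos: [579.6, 247.8, 29.1]
tool_rot: [-3.142, -0.0, 0.077]
force: [0.1, 0.4, -0.3]
width: 10.2
gripper_force: 58.9
```

```bash
python3 -m crank '[[[0,0,0,0],[0,0,0,0],[0,0,0,0],[0,0,0,0]]]' 0.2
python3 -m crank '[[[0,0,-0.5,0],[0,0,-1,0],[0,0,-1,0],[0,0,-1,0],[0,0,-1,0],[0,0,-1,0],[0,0,0,0],[0,0,0,0]]]'
python3 seat.py short medium long | grep wrist
python3 - <<'E'
from h import *
for c in('scene','side'):
    d=ctrl.get_image(c);print(c,[(np.round(p['position'],1).tolist(),round(p['confidence'],2)) for p in ctrl.place_of(c,'bar_mid')[:2]])
    # predicted bar positions at 1.95, organiser centre assumed R
    for ox in(0,):
        a=1.95;cs,sn=np.cos(.078),np.sin(.078);v=-105+ox+90*np.cos(a);print(proj(d,[[583.5+cs*v,187.9+sn*v,50+90*np.sin(a)]]).round(1),(583.5+cs*v,187.9+sn*v,50+90*np.sin(a)))
E
python3 o.py o4
```

```text
clock: 24.07
eef_pos: [579.7, 247.8, 29.3]
tool_rot: [-3.141, -0.0, 0.077]
force: [0.2, -0.9, 0.6]
width: 34.5
gripper_force: 0.0
clock: 24.73
eef_pos: [580.7, 248.2, 169.2]
tool_rot: [-3.14, -0.004, 0.077]
force: [0.1, -0.4, -1.4]
width: 34.1
gripper_force: 0.0
short wrist 1314.0 [5.78825e+02 2.47559e+02 7.70000e-02 4.60000e-02] err along, across [-0.  -0.2]
medium wrist 2159.0 [5.83669e+02 1.87945e+02 8.20000e-02 5.00000e-02] err along, across [0.2 0. ]
long wrist 3542.0 [5.89451e+02 1.27962e+02 8.00000e-02 7.50000e-02] err along, across [ 1.3 -0.2]
scene [([170.0, 429.5], 0.59)]
[[430.  169.2]] (np.float64(445.60427000528824), np.float64(177.12226694734414), np.float64(133.60637435034823))
side [([112.5, 279.9], 0.62)]
[[278.9 115.8]] (np.float64(445.60427000528824), np.float64(177.12226694734414), np.float64(133.60637435034823))
```

View pics/o4.png

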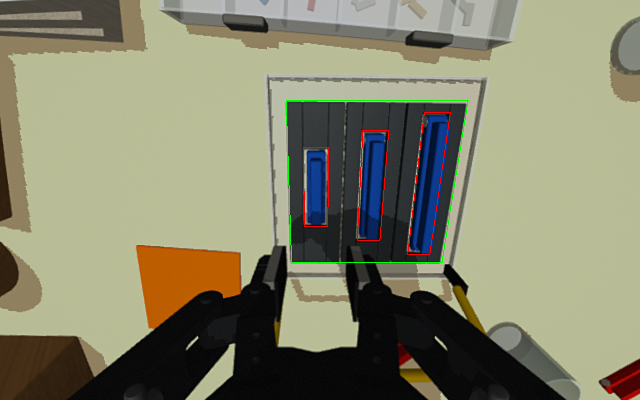

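All three clips are seated, with wrist fit errors of at most 1.4 mm, and the bar shows as expected at 1.95 rad. I'll shut the fingers and go behind the crossbar.

```bash
python3 -m crank '[[[-0.9,0.3,0,0],[-0.9,0.3,0,0],[-0.9,0.3,0,0],[-0.9,0.3,0,0],[-0.9,0.3,0,0],[-0.9,0.3,0,0],[-0.9,0.3,0,0],[-0.9,0.3,0,0],[-0.16,0.02,0,0],[0,0,0,0],[0,0,0,0]]]' 1
python3 -m crank '[[[0,0,1,0],[0,0,0.8,0],[0,0,0,0],[0,0,0,0]]]'
```

```text
clock: 26.2
eef_pos: [402.0, 173.9, 166.9]
tool_rot: [-3.141, -0.002, 0.077]
force: [0.1, 1.0, 0.6]
width: -0.4
gripper_force: 0.0
clock: 26.53
eef_pos: [401.4, 173.4, 121.0]
tool_rot: [3.141, 0.001, 0.077]
force: [0.1, -0.7, 0.6]
width: 0.3
gripper_force: 0.0
```

```bash
python3 -m crank '[[[0.5,0,0,0],[0.5,0,0,0],[0.4,0,0,0],[0.4,0,0,0],[0.4,0,0,0],[0.4,0,0,0],[0.4,0,0,0],[0.4,0,0.1,0],[0.4,0,0.15,0],[0.4,0,0.2,0],[0.4,0,0.2,0],[0,0,0,0]]]'
python3 - <<'E'
from h import *
for c in('scene','side'):
    d=ctrl.get_image(c);h=cv2.cvtColor(d['img'],cv2.COLOR_RGB2HSV);m=cv2.inRange(h,(20,150,80),(35,255,255))
    if c=='scene':m[:,:380]=0;m[:,480:]=0
    cv2.imwrite(f'pics/bar_{c}.png',d['img'][:,:,::-1])
    for a in (.6,.8,1,1.2,1.4):
        cs,sn=np.cos(.078),np.sin(.078);u=-105+90*np.cos(a);q=[proj(d,[[583.5+cs*u-sn*v,187.9+sn*u+cs*v,50+90*np.sin(a)]])[0] for v in np.linspace(-85,85,40)]
        print(c,a,sum(m[int(round(y)),int(round(x))]>0 for x,y in q))
E
```

```text
clock: 27.53
eef_pos: [517.3, 182.0, 104.0]
tool_rot: [3.141, -0.001, 0.076]
force: [-0.3, 0.8, -0.9]
width: 0.1
gripper_force: 0.0
scene 0.6 0
scene 0.8 0
scene 1 0
scene 1.2 0
scene 1.4 0
side 0.6 0
side 0.8 0
side 1 11
side 1.2 0
side 1.4 1
```

Run:
```python
import cv2,numpy as np
a=cv2.imread('pics/bar_scene.png')[150:280,350:500];b=cv2.imread('pics/bar_side.png')[80:180,240:370]
cv2.imwrite('pics/bar1.png',np.hstack([cv2.resize(a,(400,347)),cv2.resize(b,(400,347))]))
```

```text
(no output)
```

View pics/bar1.png

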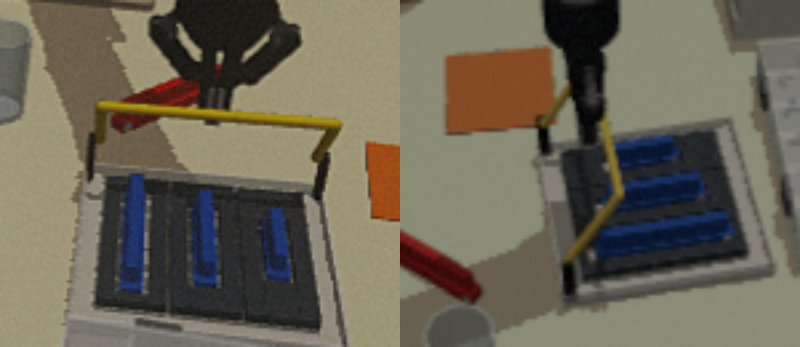

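The bar is at about 0.95 rad, with the fingers behind it. I'll go over the top and press down along its arc.

```bash
python3 -m crank '[[[-0.3,0,0,0],[0,0,-1,0],[0,0,-0.8,0],[0,0,0,0],[0.6,0,0,0],[0.5,0,0,0],[0,0,0,0],[0,0,0,0]]]'
python3 -m crank '[[[0.1,0,0.6,0],[0.1,0,0.4,0],[0.15,0,0.3,0],[0.15,0,0.3,0],[0.15,0,0.3,0],[0.15,0,0.35,0],[0.15,0,0.35,0],[0.1,0,0.35,0],[0.1,0,0.35,0],[0.1,0,0.25,0],[0,0,0,0],[0,0,0,0]]]'
```

```text
clock: 28.3
eef_pos: [534.5, 183.5, 150.0]
tool_rot: [3.141, 0.001, 0.077]
force: [-0.8, -0.2, -0.2]
width: 0.0
gripper_force: 0.0
clock: 29.3
eef_pos: [566.0, 185.9, 60.9]
tool_rot: [3.141, 0.001, 0.077]
force: [-0.4, 0.4, -0.7]
width: -0.1
gripper_force: 0.0
```

```bash
python3 -m crank '[[[0,0,0.12,0],[0,0,0.1,0],[0,0,0,0],[0,0,0,0]]]'
python3 - <<'E'
import cv2,numpy as np
from cell import ctrl
f=lambda c:ctrl.get_image(c)['img'][:,:,::-1]
cv2.imwrite('pics/bar2.png',np.hstack([cv2.resize(f('scene')[150:280,350:500],(400,347)),cv2.resize(f('side')[80:180,240:370],(400,347))]))
E
```

```text
clock: 29.63
eef_pos: [566.4, 186.1, 56.2]
tool_rot: [-3.142, -0.0, 0.077]
force: [0.5, -0.0, 0.7]
width: 0.1
gripper_force: 0.0
```

View pics/bar2.png

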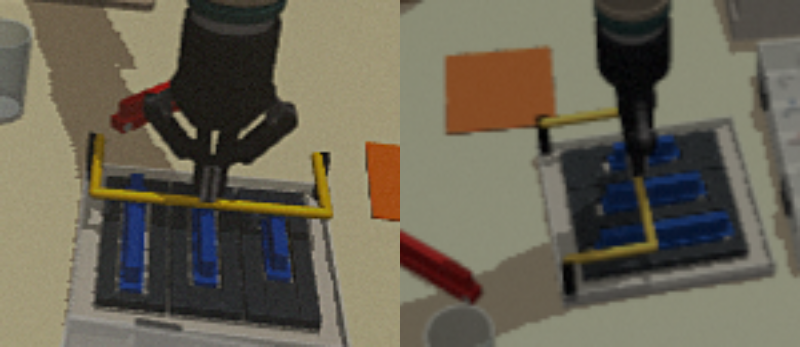

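The bar is almost level. A small press, then lift clear.

```bash
python3 -m crank '[[[0,0,0.08,0],[0,0,0.04,0],[0,0,0,0],[0,0,0,0]]]'
python3 -m crank '[[[0,0,-0.5,0],[0,0,-1,0],[0,0,-1,0],[0,0,-1,0],[0,0,-1,0],[0,0,0,0],[0,0,0,0],[0,0,0,0]]]'
python3 seat.py short medium long | grep wrist
python3 - <<'E'
from h import *
d=ctrl.get_image('side');h=cv2.cvtColor(d['img'],cv2.COLOR_RGB2HSV);m=cv2.inRange(h,(18,120,60),(38,255,255));cs,sn=np.cos(.078),np.sin(.078)
for cam in('scene','side'):
  d=ctrl.get_image(cam);m=cv2.inRange(cv2.cvtColor(d['img'],cv2.COLOR_RGB2HSV),(18,120,60),(38,255,255))
  for a in(-.05,0,.05,.1,.15,.2):
    u=-105+90*np.cos(a);q=[proj(d,[[583.5+cs*u-sn*v,187.9+sn*u+cs*v,50+90*np.sin(a)]])[0] for v in np.linspace(-85,85,60)]
    print(cam,a,sum(cv2.getRectSubPix(m,(1,1),(float(x),float(y)))[0,0]/255. for x,y in q).round(1))
E
```

```text
clock: 30.07
eef_pos: [566.9, 186.2, 54.7]
tool_rot: [-3.141, -0.001, 0.077]
force: [-3.3, -1.5, 12.1]
width: 0.0
gripper_force: 6.0
clock: 30.73
eef_pos: [566.0, 186.0, 165.4]
tool_rot: [3.142, 0.001, 0.077]
force: [-0.5, -0.3, -0.5]
width: -0.1
gripper_force: 0.0
short wrist 1214.0 [5.79275e+02 2.47944e+02 7.60000e-02 3.84000e-01] err along, across [0.5 0.2]
medium wrist 1481.0 [5.85224e+02 1.88314e+02 7.80000e-02 4.54000e-01] err along, across [1.8 0.3]
long wrist 2083.0 [5.89741e+02 1.27734e+02 9.00000e-02 5.31000e-01] err along, across [ 1.5 -0.5]
scene -0.05 38.0
scene 0 60.0
scene 0.05 59.0
scene 0.1 0.7
scene 0.15 0.0
scene 0.2 0.0
side -0.05 57.2
side 0 50.5
side 0.05 42.9
side 0.1 37.0
side 0.15 33.0
side 0.2 33.1
```

The bar is at about 0 to 0.02 rad against its stop (12 N), the clips have not moved, and the arm is clear. Handing in.

```bash
python3 -c "
from cell import ctrl
print(ctrl.finish_job())"
```

```text
the job is handed in; nothing more can be done
None
```

I handed the job in at about 31 s of robot time: all three clips are in their matching pockets, the bar is fully down and the arm is clear; the hand-in returned no verdict.

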